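# Unload the finished chair stretcher from the jig into its crate

## Task

Swing the jig's hold-down aside, lift out the finished chair stretcher and lay it flat and lengthwise in the crate that already holds a stretcher like it, alongside that one and not on top of it. Lower it in and let go only when it is on the crate's floor or almost; do not bump the other stretcher out of place or shift anything else on the bench.

Things in the scene. Friction and masses are not known exactly. Their poses are not given: they have to be found in the camera images.
- stretcher: the finished chair stretcher, bare pale wood, about 90 g, 200 mm long: a square middle block 30 x 30 mm and 60 mm long (the place to grip), then turned round ends of 20 mm diameter, the last 15 mm of each end thinned to 14 mm. Origin: its centre, on its axis; x runs along its length. At the start it lies level in the jig's two V rests, its axis 50 mm above the bench, under the hold-down.
- jig: dark wooden jig board screwed to the bench, 120 (x) by 240 (y) by 18 mm; origin: centre of its underside, z up. Two V rests at y = -60 and +60 mm carry the stretcher, which lies along the jig's y at x = 0; between the rests its middle block is free, 17 mm above the board. The tops of the rests are 50 mm above the bench. The hold-down's pivot post, 22 mm thick, stands at x = +45, y = +60 mm; its cap reaches 79 mm above the bench.
- holddown (a joint): angle of the steel hold-down, rad: a flat arm 20 mm wide, its underside 63 mm and top 73 mm above the bench, turning level about the upright pivot at x = +45, y = +60 mm of the jig. At 0 it points to the jig's -x, straight across the stretcher; it grows as the arm swings clockwise seen from above, towards the jig's +y end, up to 1.7. Starts between -0.2 and 0.25; above 1.0 it is clear of the stretcher. Light friction (below 1 N at the knob); stays where it is left.
- holddown_knob (a point): middle of the upright black knob on the hold-down's free end, 56 mm from the pivot: a cylinder 20 mm in diameter and 36 mm tall, from 73 to 109 mm above the bench; this point is 91 mm above the bench.
- stretcher_crate: open slatted wooden crate fixed to the bench, 260 (x) by 190 (y) by 60 mm high, walls and floor 8 mm thick, with a 16 mm square post in each inner corner; origin: centre of its underside on the bench, z up, x along its length. This one holds the earlier stretcher, which lies lengthwise on its +y side; the rest of its floor is free.
- feet_crate: open slatted wooden crate fixed to the bench, 260 (x) by 190 (y) by 60 mm high, walls and floor 8 mm thick, with a 16 mm square post in each inner corner; origin: centre of its underside on the bench, z up, x along its length. A like crate that holds three bun feet: not the one wanted.
- old_stretcher: a stretcher just like the first, lying on the floor of its crate about 55 mm to the +y side of the crate's middle, along the crate's x; origin: its centre, on its axis; x along its length. Leave it in place.
- foot0: bun foot, turned wood, 48 mm across, 42 mm tall, standing in the feet crate; origin: centre of its underside. Leave alone.
- foot1: bun foot, turned wood, 48 mm across, 42 mm tall, standing in the feet crate; origin: centre of its underside. Leave alone.
- foot2: bun foot, turned wood, 48 mm across, 42 mm tall, standing in the feet crate; origin: centre of its underside. Leave alone.
- glue: glue bottle, 48 mm across, 130 mm tall, standing behind the jig (its +x side), about 125 mm from the jig's middle; origin: centre of its underside. Leave alone.
- sanding_block: cork sanding block 50 x 90 x 28 mm, lying in front of the jig (its -x side), about 105 mm from the jig's middle; origin: centre of its underside. Leave alone.
- mallet: small hammer lying beyond the crates. Leave alone.
- book: closed book 110 x 170 x 26 mm lying flat at the right side of the bench; origin: centre of its underside. Leave alone.
- mug: white mug, 80 mm across, 90 mm tall, beyond the crates; origin: centre of its underside. Leave alone.
- brush: brush lying at the left side of the bench. Leave alone.
There are look-alikes about, which are no part of the job. What is shaped like the stretcher but turquoise is not meant.

How it is judged:
On the way, in this order (a step that is already met when the one before it is completed fails the run):
1. the hold-down is swung aside, past 1.0 rad, with the stretcher still in the jig (value of joint holddown above 1 rad and distance between stretcher and jig below 0.07 m), for 0.1 s.
2. the stretcher is lifted out of the jig in the gripper (its middle over 100 mm above the bench) (height (world z) of stretcher above 0.1 m and contact force between the fingers and stretcher above 0.5 N), for 0.1 s.
3. still held, the stretcher is lowered into the crate with the other stretcher, its middle less than 45 mm above the crate's floor (30 mm above where it will lie) (x of stretcher in the frame of stretcher_crate between -0.06 and 0.06 m and y of stretcher in the frame of stretcher_crate between -0.09 and 0.09 m and z of stretcher in the frame of stretcher_crate below 0.053 m and contact force between the fingers and stretcher above 0.3 N), for 0.05 s.
At the end, for the whole second after the job is handed in: The stretcher lies at rest, released, in the crate that holds the other stretcher: flat on the crate's floor (its middle 7 to 22 mm above the floor, level within 0.1 rad), inside the crate's walls and within 0.3 rad of the crate's length (x of stretcher in the frame of stretcher_crate between -0.06 and 0.06 m and y of stretcher in the frame of stretcher_crate between -0.09 and 0.09 m and z of stretcher in the frame of stretcher_crate between 0.015 and 0.03 m and angle between stretcher's own x axis and vertical between 1.47 and 1.67 rad and angle between the x axis of stretcher and the x axis of stretcher_crate, either way round below 0.3 rad and linear speed of stretcher below 0.02 m/s and contact force between each of the arm, the fingers and stretcher below 0.05 N); the robot touches nothing.
It fails at once if the stretcher already in the crate is moved more than 25 mm (distance of old_stretcher from where it was at the start of the episode above 0.025 m).
It fails at once if another loose thing on the bench (bun foot, glue, sanding block, hammer, book, mug, brush) is moved more than 30 mm (distance of any of foot0, foot1, foot2, glue, sanding_block, mallet, book, mug, brush from where it was at the start of the episode above 0.03 m).
It also fails if it takes over 61 s, if anything falls off the work surface, if the arm or the gripper's body presses on something with over 40 N, if the wrist force passes 120 N, or if a joint passes its speed limit or range.

## Robot

A 6-joint arm with a two-finger parallel gripper is mounted at the origin on the work surface. World frame = base frame: x ahead of the robot, y to its left, z up, the work surface at z = 0. Lengths are in m, angles in rad, forces in N, time in s.
With the tool pointing down it reaches from about 0.35 to 0.85 m from the base axis. Payload 8.1 kg.
Tool frame: the origin (TCP) lies midway between the tips of the shut fingers; the grasp point (between the pads) lies 19 mm behind it; z points along the fingers, y is the line along which they close (so a half turn about z gives the same grasp; the last joint's range is limited). The gripper opens to 93 mm and grips with 3 to 60 N. Pads are 15 mm wide; open, the fingers measure 128 mm over their backs; the gripper's body (75 mm by 188 mm) begins 65 mm behind the grasp point.
Start: joints at [-1.286, 0.13, 1.488, -0, 1.523, -0.085], TCP at [0.217, -0.559, 0.219] pointing down, gripper open.
Joint ranges: [-2.96, 2.96], [-0.89, 2.26], [0.02, 2.5], [-1.34, 4.48], [0, 2.73], [-2.66, 2.66]. Speed limits (rad/s): [2.39, 2.39, 2.79, 3.14, 3.14, 3.14].

## Interface

Orientations are given as a rotation vector (axis times angle).
In Python, from plant import read_state, read_camera, get_calibration, close_job gives the robot as it stands.
- The arm moves only by the shell command python3 -m crank 'ROWS' [FORCE]. ROWS is JSON, a list that holds one entry, the list of rows, each a list of 7 numbers: the gripper's target within -1 to 1 (fully open at 1, half-way at 0, shut at -1), then the shift along the tool's x, y, z as a fraction of full scale, then the turn, a rotation vector about the tool's x, y, z as a fraction of full scale. In form: [[[grip, x, y, z, rx, ry, rz], ...]]. A call has exactly 5 rows; each row is the pose to reach, as a shift and turn from the pose commanded when the call began, along the tool's axes at that moment; what a row does not reach only later rows make up. Full scale, the value 1, is 0.5 m for a shift and 90 degrees for a turn. A row lasts 1/8 s, in which the tool goes at most 62.5 mm and 10.7 degrees, less where a joint would pass 70% of its speed; a pose out of reach is approached as far as the arm can. A call with a number of a shift or a turn outside -1 to 1 is refused whole. A call with a gripper value outside its range is refused whole. The fingers move at their own pace and stop on an object; FORCE is the grip in N (left out, the last holds). Time passes only in rows, so rows that repeat a pose let the fingers close, or fill a call up. It gives the time, the measured TCP pose, the force, the opening and the grip force at its end, in the units of the state.
- read_state(): the state, without advancing time (a new reading comes with each control period).
- read_camera(name): name is "side" or "top"; returns the picture (384x512x3 uint8, red, green, blue); there is no depth.
- get_calibration(name): a dict with "fx", "fy", "cx", "cy" (pixels), "eye" and "orientation" of the camera in the world. Camera axes: x right, y down, z forward; pixel columns grow to the right and rows downward; lengths in m; the calibration is good to about 2 mm. A picture is of the moment at which its call begins. get_calibration takes no time and is no camera call.
- close_job(): hands the job in; it is judged then, once.
The state is a dict: "t": time; "q": joint angles; "dq": joint speeds; "joint_torque": joint torques, N m; "tool_pos": TCP position; "orientation": TCP orientation; "force": force on the tool from outside, world axes, zero at the start; "wrist_torque": the same for the moment, N m; "opening": finger opening in m; "gripper_force": force on a finger pad.
Only numpy, scipy, OpenCV 4.12 (cv2) and the standard library are available. Lean on these libraries where they do the work, as an engineer would, in place of code of your own. Each camera call takes 0.05 s, during which the arm holds its last target. There are 200 camera calls.

## Working session

There is one attempt and no reset: what is moved stays moved. The work goes in short steps, Python scripts to look and compute and a shell command to move; the robot and the scene stay as the last step left them, time stands still between calls to the robot, and variables do not carry over. Pictures are saved under pics/ and viewed, at most 10 in all, crops included, and the job is handed in when it is done.

```bash
mkdir -p pics; ls; python3 - <<'E'
from plant import *
import cv2,numpy as np
for n in("top","side"):
    im=read_camera(n); cv2.imwrite(f"pics/{n}0.png",im[:,:,::-1]); print(n,get_calibration(n))
print(read_state())
E
```

```text
pics
top {'fx': 365.0012125662374, 'fy': 365.0012125662374, 'cx': 251.72225762479977, 'cy': 190.339513028402, 'eye': array([0.45447716, 0.00142906, 1.28385988]), 'orientation': array([-2.17316993,  2.20992101, -0.04234843])}
side {'fx': 435.2179400717163, 'fy': 435.2179400717163, 'cx': 254.63263023629978, 'cy': 189.90230872903825, 'eye': array([-0.14065056,  0.7717853 ,  0.98946547]), 'orientation': array([-0.92447544,  2.46413706, -1.1061472 ])}
{'t': 0.1, 'q': array([-1.28640538e+00,  1.31080408e-01,  1.48913391e+00, -1.19721756e-05,
        1.52302083e+00, -8.53998209e-02]), 'dq': array([ 0.00099868, -0.00163075, -0.00129198, -0.00041152, -0.0004113 ,
        0.00153727]), 'joint_torque': array([ 2.35297201e-03, -5.61340427e+01, -4.93094838e+01,  7.72373937e-02,
        2.91246304e-02, -1.62141907e-05]), 'tool_pos': array([ 0.21672667, -0.55894868,  0.21771551]), 'orientation': array([-3.08644022e+00, -5.77262662e-01,  2.74825672e-04]), 'force': array([ 0.98798386, -0.40980797,  0.31459215]), 'wrist_torque': array([ 0.00770984, -0.0010316 , -0.02146862]), 'gripper_force': 0.0, 'opening': 0.09314479465198339}
```

View pics/top0.png

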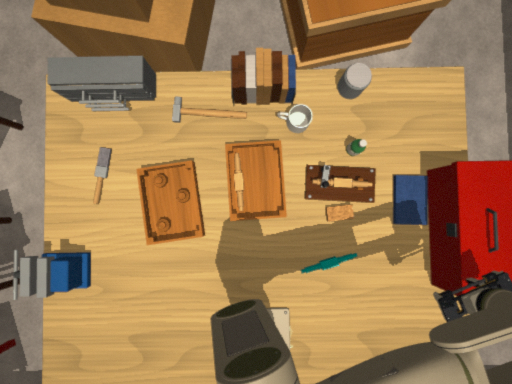

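View pics/side0.png

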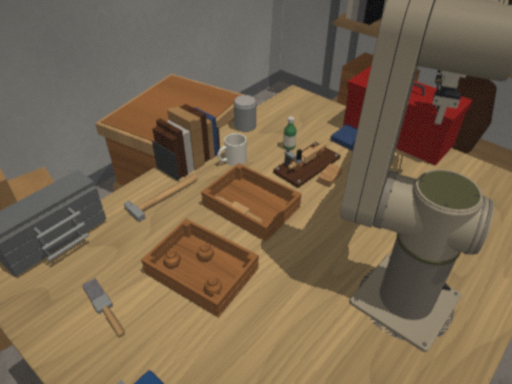

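Top view: the jig is at (340,184), with the pale stretcher in it at about (345,183) and the hold-down with its black knob near (326,175). The wanted crate is at (256,180), with the old stretcher at (238,180). The feet crate is at (171,201).

Candidates for the stretcher: (345,183) in the jig, (238,180) the old one in the crate, and (330,263) turquoise. I choose (345,183), which is pale and in the jig. Next is a close crop.

```bash
cat > h.py <<'E'
import numpy as np,cv2
from plant import *
from scipy.spatial.transform import Rotation as R
def ray(n,u,v):
    c=get_calibration(n); d=R.from_rotvec(c["orientation"]).apply([(u-c["cx"])/c["fx"],(v-c["cy"])/c["fy"],1]); return np.array(c["eye"]),d
def onplane(n,u,v,z):
    e,d=ray(n,u,v); return e+d*(z-e[2])/d[2]
E
python3 - <<'E'
from h import *
im=cv2.imread("pics/top0.png")
a=im[130:230,215:385]; a=cv2.resize(a,None,fx=4.7,fy=4.7,interpolation=cv2.INTER_CUBIC)
cv2.imwrite("pics/crop0.png",a)
hsv=cv2.cvtColor(im,cv2.COLOR_BGR2HSV)
for p in[(310,190),(370,175),(268,180),(231,150),(238,200),(345,184),(400,180),(300,230),(300,130),(326,170)]: print(p,im[p[1],p[0]],hsv[p[1],p[0]])
E
```

```text
(310, 190) [35 56 99] [ 10 165  99]
(370, 175) [30 54 99] [ 10 178  99]
(268, 180) [ 49 115 191] [ 14 190 191]
(231, 150) [ 43 106 172] [ 15 191 172]
(238, 200) [ 79 137 187] [ 16 147 187]
(345, 184) [106 183 235] [ 18 140 235]
(400, 180) [116  79  59] [109 125 116]
(300, 230) [ 68 111 140] [ 18 131 140]
(300, 130) [119 133 143] [ 18  43 143]
(326, 170) [156 167 170] [ 24  21 170]
```

View pics/crop0.png

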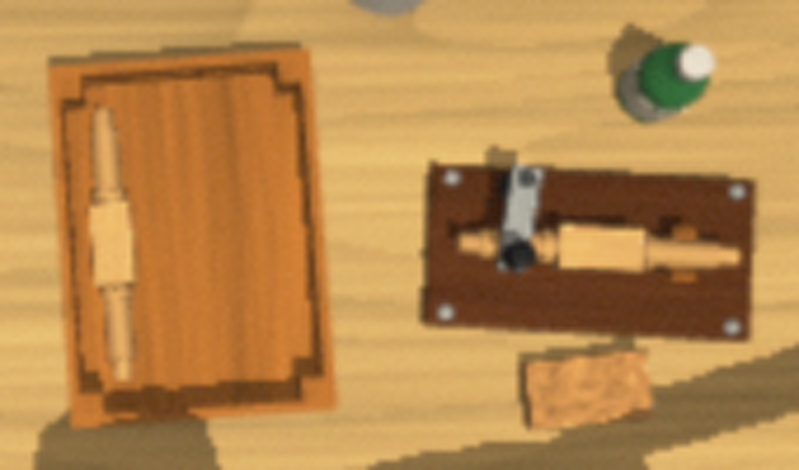

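The crop confirms it. The pale stretcher's block is at (600,248) crop, px (343,183). The pivot is at crop (527,178), the knob at (517,253), the crate rim corners at about (50,55),(308,48),(335,408),(70,425), and the old stretcher at (112,243).

```bash
python3 - <<'E'
from h import *
im=cv2.imread("pics/top0.png");hsv=cv2.cvtColor(im,cv2.COLOR_BGR2HSV)
def rect(m,roi,z):
    k=np.zeros_like(m);x0,y0,x1,y1=roi;k[y0:y1,x0:x1]=m[y0:y1,x0:x1]
    k=cv2.morphologyEx(k,cv2.MORPH_CLOSE,np.ones((3,3)))
    c=max(cv2.findContours(k,cv2.RETR_EXTERNAL,2)[0],key=cv2.contourArea)[:,0]
    P=np.array([onplane("top",u,v,z)[:2]*1000 for u,v in c],np.float32); return cv2.minAreaRect(P)
print("jig",rect(cv2.inRange(hsv,(0,120,20),(14,255,130)),(295,155,385,210),.018))
print("crate",rect(cv2.inRange(hsv,(0,175,60),(19,255,255)),(215,132,292,225),.06))
f=lambda u,v,z:print((u,v),onplane("top",215+(u+.5)/4.7-.5,130+(v+.5)/4.7-.5,z).round(4))
print("jigcorners");[f(*p,.018) for p in[(432,163),(754,182),(748,340),(422,322)]]
print("cratecorners");[f(*p,.06) for p in[(50,57),(308,47),(336,407),(71,426)]]
print("block");f(602,248,.065)
print("ends");f(459,241,.055);f(741,257,.055)
print("old");f(112,243,.038);print("oldends");f(104,106,.03);f(122,380,.03)
print("pivot");f(528,178,.079);print("knob top");f(517,254,.105)
print("glue");f(697,62,.13);print("sand");[f(*p,.028) for p in[(525,360),(648,350),(652,403),(532,430)]]
E
```

```text
jig ((536.2230834960938, -292.3499450683594), (238.03616333007812, 116.88903045654297), 85.85099029541016)
crate ((549.1686401367188, 1.2209014892578125), (258.25921630859375, 186.69322204589844), 3.046865701675415)
jigcorners
(432, 163) [ 0.6041 -0.1782  0.018 ]
(754, 182) [ 0.5857 -0.4152  0.018 ]
(748, 340) [ 0.4693 -0.4069  0.018 ]
(422, 322) [ 0.4865 -0.168   0.018 ]
cratecorners
(50, 57) [0.6806 0.1004 0.06  ]
(308, 47) [ 0.6844 -0.0853  0.06  ]
(336, 407) [ 0.426  -0.0999  0.06  ]
(71, 426) [0.4156 0.0888 0.06  ]
block
(602, 248) [ 0.5357 -0.2906  0.065 ]
ends
(459, 241) [ 0.5432 -0.1909  0.055 ]
(741, 257) [ 0.5282 -0.392   0.055 ]
old
(112, 243) [0.5473 0.0587 0.038 ]
oldends
(104, 106) [0.6491 0.0635 0.03  ]
(122, 380) [0.4475 0.0533 0.03  ]
pivot
(528, 178) [ 0.5851 -0.2367  0.079 ]
knob top
(517, 254) [ 0.5299 -0.2226  0.105 ]
glue
(697, 62) [ 0.6562 -0.3426  0.13  ]
sand
(525, 360) [ 0.4573 -0.2411  0.028 ]
(648, 350) [ 0.4631 -0.3308  0.028 ]
(652, 403) [ 0.4245 -0.3325  0.028 ]
(532, 430) [ 0.4063 -0.2448  0.028 ]
```

Everything fits the sizes given: the jig is 238x117, the crate 258x187, the stretcher ends are 201 mm apart, and the pivot matches its prediction to 2 mm. The hold-down is at about 0.15 rad. I'll push the knob with shut fingers along the 45° direction.

```bash
cat >> h.py <<'E'
def go(x,y,z,yaw):
    s=read_state(); r=R.from_rotvec(s["orientation"]); p=np.array(s["tool_pos"])
    c,n=np.cos(np.radians(yaw)),np.sin(np.radians(yaw))
    t=R.from_matrix(np.array([[c,n,0],[n,-c,0],[0,0,-1]]))
    print("t",round(s["t"],2),"shift",(r.inv().apply(np.array([x,y,z])-p)/.5).round(3),"turn",((r.inv()*t).as_rotvec()/(np.pi/2)).round(3),"force",np.round(s["force"],1),"open",round(s["opening"],4),"gf",round(s["gripper_force"],1),"tcp",p.round(4))
E
python3 -c "
from h import *
go(.509,-.238,.218,45)"
```

```text
t 0.1 shift [ 0.777 -0.387  0.   ] turn [-0.001 -0.    -0.265] force [ 1.  -0.4  0.3] open 0.0931 gf 0.0 tcp [ 0.2167 -0.5589  0.2177]
```

```bash
python3 -m crank '[[[-1,0.775,-0.387,0,0,0,-0.267],[-1,0.775,-0.387,0,0,0,-0.267],[-1,0.775,-0.387,0,0,0,-0.267],[-1,0.775,-0.387,0,0,0,-0.267],[-1,0.775,-0.387,0,0,0,-0.267]]]' 20; python3 -c "
from h import *
go(.509,-.238,.15,45)"
```

```text
t: 0.72
tool_pos: [0.428, -0.3264, 0.2183]
orientation: [-2.9, -1.207, 0.0]
force: [1.3, -0.2, -0.4]
opening: 0.0476
gripper_force: 0.0
t 0.72 shift [ 0.24  -0.01   0.137] turn [-0.    -0.     0.002] force [ 1.3 -0.2 -0.4] open 0.0476 gf 0.0 tcp [ 0.428  -0.3264  0.2183]
```

```bash
python3 -m crank '[[[-1,0.2,-0.01,0.1,0,0,0],[-1,0.2,-0.01,0.1,0,0,0],[-1,0.2,-0.01,0.1,0,0,0],[-1,0.2,-0.01,0.1,0,0,0],[-1,0.2,-0.01,0.1,0,0,0]]]'; python3 - <<'E'
from h import *
go(.509,-.238,.084,45)
im=read_camera("top");cv2.imwrite("pics/t1.png",cv2.resize(im[130:230,285:405,::-1],None,fx=6,fy=6,interpolation=2))
E
```

```text
t: 1.35
tool_pos: [0.4937, -0.255, 0.1695]
orientation: [2.9, 1.205, 0.001]
force: [-0.3, -1.2, 1.3]
opening: 0.001
gripper_force: 0.0
t 1.35 shift [ 0.046 -0.003  0.171] turn [0.001 0.    0.001] force [-0.3 -1.2  1.3] open 0.001 gf 0.0 tcp [ 0.4937 -0.255   0.1695]
```

View pics/t1.png

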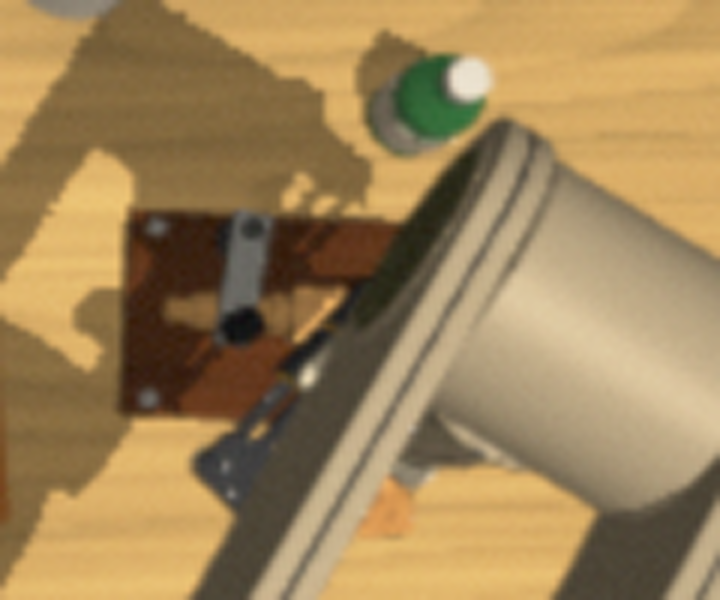

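The arm is above and to the right of the knob at (240,325), and the hold-down has not moved. Now I'll descend behind the knob.

```bash
python3 -m crank '[[[-1,0.035,-0.002,0.1,0,0,0],[-1,0.035,-0.002,0.17,0,0,0],[-1,0.035,-0.002,0.17,0,0,0],[-1,0.035,-0.002,0.17,0,0,0],[-1,0.035,-0.002,0.17,0,0,0]]]'; python3 -c "
from h import *
go(.562,-.19,.085,45)"
```

```text
t: 2.02
tool_pos: [0.5069, -0.2418, 0.0862]
orientation: [2.898, 1.206, 0.004]
force: [0.8, -0.2, 0.3]
opening: 0.0004
gripper_force: 0.0
t 2.02 shift [0.151 0.005 0.003] turn [ 0.002 -0.001  0.002] force [ 0.8 -0.2  0.3] open 0.0004 gf 0.0 tcp [ 0.5069 -0.2418  0.0862]
```

```bash
python3 -m crank '[[[-1,0.035,0,0,0,0,0],[-1,0.07,0,0,0,0,0],[-1,0.105,0,0,0,0,0],[-1,0.135,0.002,0,0,0,0],[-1,0.155,0.005,0,0,0,0]]]'; python3 -m crank '[[[-1,0.01,0,0,0,0,0],[-1,-0.02,0,-0.04,0,0,0],[-1,-0.06,0,-0.12,0,0,0],[-1,-0.16,0,-0.2,0,0,0],[-1,-0.25,0.1,-0.25,0,0,0]]]'; python3 - <<'E'
from h import *
go(.5362,-.2915,.2,85.75)
im=read_camera("top");cv2.imwrite("pics/t2.png",cv2.resize(im[130:230,285:405,::-1],None,fx=6,fy=6,interpolation=2))
E
```

```text
t: 2.65
tool_pos: [0.5631, -0.1868, 0.0837]
orientation: [2.899, 1.209, 0.0]
force: [-0.6, -4.6, 0.4]
opening: 0.0006
gripper_force: 1.8
t: 3.28
tool_pos: [0.5081, -0.3011, 0.2074]
orientation: [2.899, 1.21, 0.003]
force: [0.6, -1.2, 0.2]
opening: 0.0004
gripper_force: 0.0
t 3.27 shift [0.053 0.026 0.015] turn [ 0.001 -0.    -0.449] force [ 0.6 -1.2  0.2] open 0.0004 gf 0.0 tcp [ 0.5081 -0.3011  0.2074]
```

View pics/t2.png

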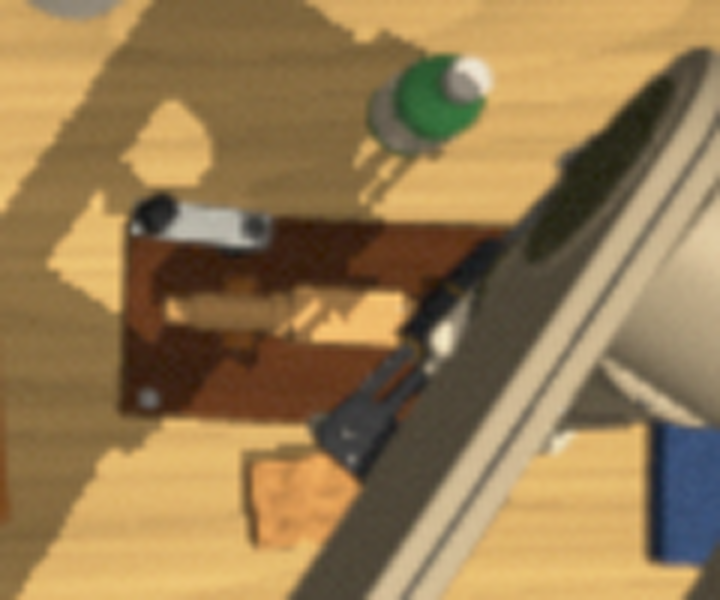

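The hold-down now points along +y, at about 1.6 rad, with the knob at crop (155,213). The stretcher is still in its rests, its block at crop x of about 300–405. Next I'll turn and open above it.

```bash
python3 -m crank '[[[1,0.05,0.026,0,0,0,-0.449],[1,0.05,0.026,0,0,0,-0.449],[1,0.05,0.026,0,0,0,-0.449],[1,0.05,0.026,0,0,0,-0.449],[1,0.05,0.026,0,0,0,-0.449]]]'; python3 -c "
from h import *
go(.536,-.291,.14,85.75)"
```

```text
t: 3.95
tool_pos: [0.5358, -0.2926, 0.2046]
orientation: [-2.305, -2.133, -0.001]
force: [-0.4, -0.3, -1.0]
opening: 0.0461
gripper_force: 0.0
t 3.95 shift [0.003 0.    0.129] turn [-0.    -0.001 -0.002] force [-0.4 -0.3 -1. ] open 0.0461 gf 0.0 tcp [ 0.5358 -0.2926  0.2046]
```

```bash
python3 -m crank '[[[1,0.003,0,0.1,0,0,0],[1,0.003,0,0.2,0,0,0],[1,0.003,0,0.2,0,0,0],[1,0.003,0,0.2,0,0,0],[1,0.003,0,0.2,0,0,0]]]'; python3 - <<'E'
from h import *
go(.536,-.291,.037,85.75)
im=read_camera("side");cv2.imwrite("pics/s1.png",cv2.resize(im[100:220,240:390,::-1],None,fx=5,fy=5,interpolation=2))
E
```

```text
t: 4.58
tool_pos: [0.5377, -0.2926, 0.1082]
orientation: [2.302, 2.131, 0.002]
force: [0.7, -0.2, 0.8]
opening: 0.0916
gripper_force: 0.0
t 4.58 shift [ 0.003 -0.004  0.142] turn [ 0.003  0.001 -0.002] force [ 0.7 -0.2  0.8] open 0.0916 gf 0.0 tcp [ 0.5377 -0.2926  0.1082]
```

View pics/s1.png

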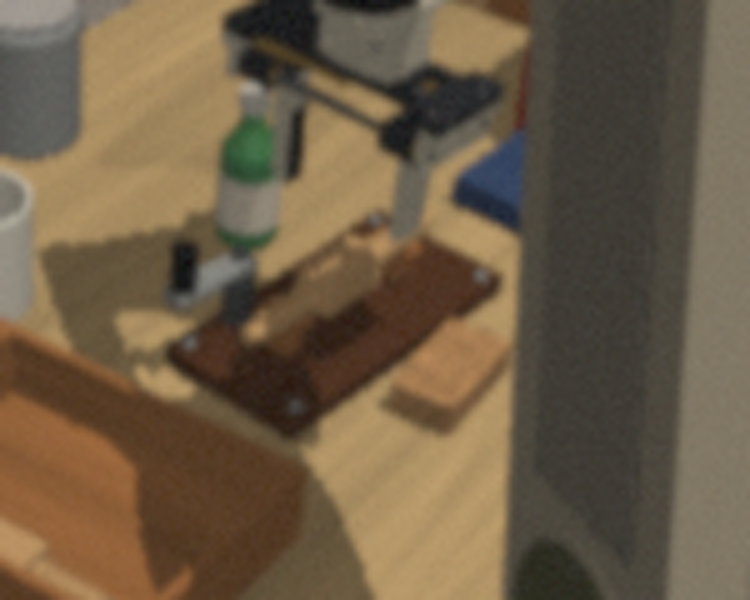

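The side view shows the stretcher in its rests, its block at crop (345,275), under open fingers at (290,150) and (405,210), with the hold-down clear at (210,275). I'll descend and grip.

```bash
python3 -m crank '[[[1,0.003,-0.003,0.05,0,0,0],[1,0.003,-0.003,0.1,0,0,0],[1,0.003,-0.003,0.142,0,0,0],[1,0.003,-0.003,0.142,0,0,0],[1,0.003,-0.003,0.142,0,0,0]]]' 15; python3 -m crank '[[[-1,0,0,0,0,0,0],[-1,0,0,0,0,0,0],[-1,0,0,0,0,0,0],[-1,0,0,0,0,0,0],[-1,0,0,0,0,0,0]]]' 15;
```

```text
t: 5.25
tool_pos: [0.5353, -0.2904, 0.0351]
orientation: [2.304, 2.134, 0.001]
force: [0.1, -0.1, -0.5]
opening: 0.0932
gripper_force: 0.0
t: 5.88
tool_pos: [0.5346, -0.2899, 0.0339]
orientation: [-2.304, -2.135, -0.0]
force: [-0.7, -0.7, -0.2]
opening: 0.0472
gripper_force: 0.0
```

```bash
python3 -m crank '[[[-1,0,0,0,0,0,0],[-1,0,0,0,0,0,0],[-1,0,0,0,0,0,0],[-1,0,0,0,0,0,0],[-1,0,0,0,0,0,0]]]' 15;python3 -m crank '[[[-1,0,0,-0.02,0,0,0],[-1,0,0,-0.08,0,0,0],[-1,0,0,-0.16,0,0,0],[-1,0,0,-0.25,0,0,0],[-1,0,0,-0.32,0,0,0]]]'; python3 -c "
from h import *
go(.551,-.024,.2,3)"
```

```text
t: 6.5
tool_pos: [0.5353, -0.2901, 0.0343]
orientation: [2.303, 2.134, 0.001]
force: [5.1, -0.1, 0.5]
opening: 0.0299
gripper_force: 15.0
t: 7.12
tool_pos: [0.534, -0.29, 0.1961]
orientation: [-2.305, -2.135, 0.001]
force: [1.1, 0.1, -0.8]
opening: 0.0301
gripper_force: 15.0
t 7.12 shift [ 0.533 -0.007 -0.008] turn [-0.     0.     0.918] force [ 1.1  0.1 -0.8] open 0.0301 gf 15.0 tcp [ 0.534  -0.29    0.1961]
```

```bash
python3 -m crank '[[[-1,0.533,-0.01,0,0,0,0.918],[-1,0.533,-0.01,0,0,0,0.918],[-1,0.533,-0.01,0,0,0,0.918],[-1,0.533,-0.01,0,0,0,0.918],[-1,0.533,-0.01,0,0,0,0.918]]]'; python3 -c "
from h import *
go(.553,-.024,.16,3)"
```

```text
t: 7.75
tool_pos: [0.5488, -0.0212, 0.1939]
orientation: [-3.003, -0.919, 0.002]
force: [-0.2, -0.5, -0.6]
opening: 0.03
gripper_force: 15.0
t 7.75 shift [0.004 0.009 0.068] turn [-0.001  0.001  0.345] force [-0.2 -0.5 -0.6] open 0.03 gf 15.0 tcp [ 0.5488 -0.0212  0.1939]
```

```bash
python3 -m crank '[[[-1,0.004,0.008,0,0,0,0.33],[-1,0.004,0.008,0,0,0,0.33],[-1,0.004,0.008,0,0,0,0.33],[-1,0.004,0.008,0.04,0,0,0.33],[-1,0.004,0.008,0.06,0,0,0.33]]]'; python3 - <<'E'
from h import *
go(.553,-.024,.1,3)
for n,b in(("top",(130,230,205,325)),("side",(130,250,180,330))):
    im=read_camera(n);cv2.imwrite(f"pics/{n}3.png",cv2.resize(im[b[0]:b[1],b[2]:b[3],::-1],None,fx=5,fy=5,interpolation=2))
E
```

```text
t: 8.38
tool_pos: [0.5523, -0.026, 0.1614]
orientation: [-3.138, -0.13, 0.006]
force: [0.2, 0.8, -1.5]
opening: 0.0295
gripper_force: 15.0
t 8.38 shift [ 0.002 -0.004  0.123] turn [-0.     0.002  0.019] force [ 0.2  0.8 -1.5] open 0.0295 gf 15.0 tcp [ 0.5523 -0.026   0.1614]
```

View pics/side3.png

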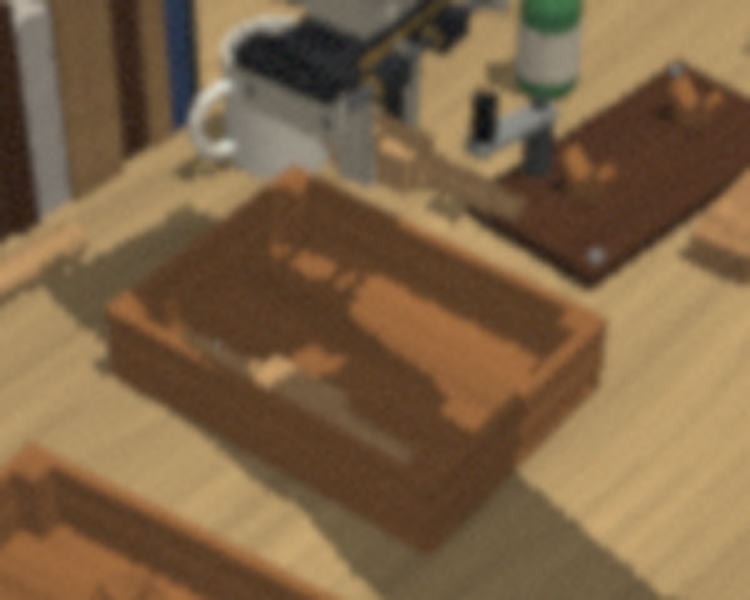

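View pics/top3.png

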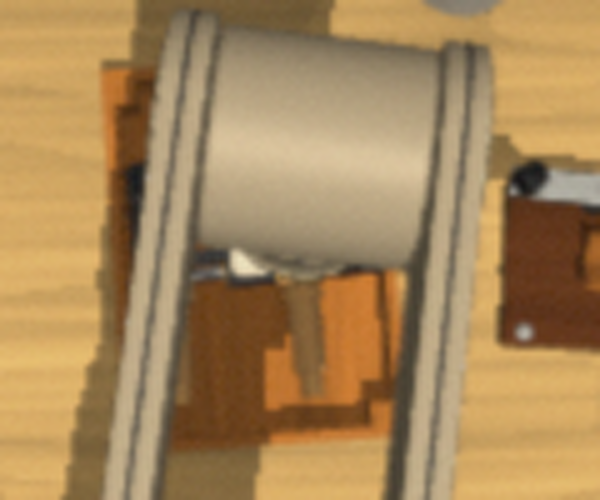

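The side view shows the stretcher level in the gripper (crop (400,150) to (520,210)). The top view shows it parallel to the crate over the free floor (near end at (312,390)). The jig is empty. I'll lower it.

```bash
python3 -m crank '[[[-1,0.002,-0.003,0.07,0,0,0.01],[-1,0.002,-0.003,0.14,0,0,0.01],[-1,0.002,-0.003,0.2,0,0,0.01],[-1,0.002,-0.003,0.23,0,0,0.01],[-1,0.002,-0.003,0.23,0,0,0.01]]]'; python3 -c "
from h import *
go(.553,-.025,.011,3)"
```

```text
t: 9.1
tool_pos: [0.5538, -0.0244, 0.0481]
orientation: [-3.14, -0.101, 0.003]
force: [-0.3, -1.5, -1.0]
opening: 0.0298
gripper_force: 15.0
t 9.1 shift [-0.002  0.001  0.074] turn [-0.     0.001  0.008] force [-0.3 -1.5 -1. ] open 0.0298 gf 15.0 tcp [ 0.5538 -0.0244  0.0481]
```

```bash
python3 -m crank '[[[-1,0,0,0.03,0,0,0],[-1,0,0,0.05,0,0,0],[-1,0,0,0.065,0,0,0],[-1,0,0,0.074,0,0,0],[-1,0,0,0.074,0,0,0]]]';  python3 -m crank '[[[-1,0,0,0,0,0,0],[-1,0,0,0.001,0,0,0],[-1,0,0,0.002,0,0,0],[-1,0,0,0.002,0,0,0],[-1,0,0,0.002,0,0,0]]]'
```

```text
t: 9.72
tool_pos: [0.5544, -0.0244, 0.0116]
orientation: [-3.14, -0.1, 0.001]
force: [-0.2, -0.4, 0.0]
opening: 0.0299
gripper_force: 15.0
t: 10.35
tool_pos: [0.5547, -0.0244, 0.011]
orientation: [3.14, 0.1, 0.0]
force: [0.9, 0.2, -1.2]
opening: 0.0299
gripper_force: 15.0
```

```bash
python3 -m crank '[[[-1,0,0,0.003,0,0,0],[-1,0,0,0.003,0,0,0],[0.15,0,0,0.003,0,0,0],[0.15,0,0,0.003,0,0,0],[0.15,0,0,0.003,0,0,0]]]';  python3 -m crank '[[[0.15,0,0,0,0,0,0],[0.15,0,0,-0.04,0,0,0],[0.15,0,0,-0.12,0,0,0],[0.15,0,0,-0.22,0,0,0],[0.15,0,0,-0.32,0,0,0]]]'
```

```text
t: 10.98
tool_pos: [0.5548, -0.0245, 0.0096]
orientation: [3.14, 0.1, 0.0]
force: [0.0, -0.0, 0.3]
opening: 0.0525
gripper_force: 0.0
t: 11.6
tool_pos: [0.5547, -0.0244, 0.1726]
orientation: [3.14, 0.1, 0.002]
force: [0.6, -0.4, -0.3]
opening: 0.0535
gripper_force: 0.0
```

Now I'll move the arm off toward the robot's right so I can look.

```bash
python3 -m crank '[[[0.15,-0.05,0.1,-0.1,0,0,0],[0.15,-0.1,0.2,-0.1,0,0,0],[0.15,-0.15,0.35,-0.1,0,0,0],[0.15,-0.2,0.45,-0.1,0,0,0],[0.15,-0.2,0.5,-0.1,0,0,0]]]';  python3 - <<'E'
from h import *
im=read_camera("top");cv2.imwrite("pics/t4.png",cv2.resize(im[130:230,205:325,::-1],None,fx=5,fy=5,interpolation=2))
E
```

```text
t: 12.22
tool_pos: [0.4695, -0.283, 0.2215]
orientation: [3.138, 0.097, 0.002]
force: [0.2, 0.0, 0.5]
opening: 0.0533
gripper_force: 0.0
```

View pics/t4.png

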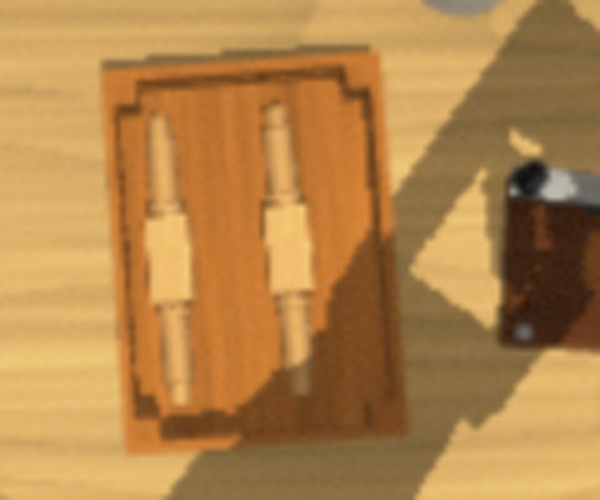

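Both stretchers lie flat and parallel in the crate, the new one at (288,248) and the old one, unmoved, at (169,258). I'll let the arm settle for one call, then hand in.

```bash
python3 -m crank '[[[0.15,0,0,0,0,0,0],[0.15,0,0,0,0,0,0],[0.15,0,0,0,0,0,0],[0.15,0,0,0,0,0,0],[0.15,0,0,0,0,0,0]]]'; python3 -c "
from plant import *
print(close_job())"
```

```text
t: 12.9
tool_pos: [0.471, -0.2798, 0.2195]
orientation: [-3.14, -0.102, 0.0]
force: [-0.1, -0.2, -0.0]
opening: 0.0533
gripper_force: 0.0
the job is handed in; nothing more can be done
None
```

The hold-down is swung aside and the stretcher is in the crate, flat, lengthwise and released beside the old one, which the camera shows unmoved; I handed the job in at about 13 s, and no verdict came back.

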